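Transfer ground bars to the inspection rack in order

TASK

The four ground bars lying in the chocks on the wooden board must go over to the black inspection rack in their row order, so that the inspector knows which grinder made which: the bar that lies leftmost on the board as seen from the robot goes into the place next to the yellow block, the next one into the place beside it, and so on, the rightmost bar ending farthest from the yellow block. Set each bar down gently, do not drop it in, so that it lies seated in both vees of its place, roughly centred lengthwise, and let go.

Things in the scene. Friction and masses are not known exactly. Their poses are not given: they have to be found in the camera images.
- bar_red_mid (a point): the bar with red ends: a round ribbed steel bar, 110 mm long, 22 mm diameter, about 0.32 kg, lying level, with a 16 mm red band at each end. The point is the bar's centre (on its axis, half-way along); x runs along the bar. Either end may lead, and it may roll about x. Its middle 60 mm is free underneath, between the two vees that carry it.
- bar_blue_mid (a point): the bar with blue ends: a round ribbed steel bar, 110 mm long, 22 mm diameter, about 0.32 kg, lying level, with a 16 mm blue band at each end. The point is the bar's centre (on its axis, half-way along); x runs along the bar. Either end may lead, and it may roll about x. Its middle 60 mm is free underneath, between the two vees that carry it.
- bar_green_mid (a point): the bar with green ends: a round ribbed steel bar, 110 mm long, 22 mm diameter, about 0.32 kg, lying level, with a 16 mm green band at each end. The point is the bar's centre (on its axis, half-way along); x runs along the bar. Either end may lead, and it may roll about x. Its middle 60 mm is free underneath, between the two vees that carry it.
- bar_white_mid (a point): the bar with white ends: a round ribbed steel bar, 110 mm long, 22 mm diameter, about 0.32 kg, lying level, with a 16 mm white band at each end. The point is the bar's centre (on its axis, half-way along); x runs along the bar. Either end may lead, and it may roll about x. Its middle 60 mm is free underneath, between the two vees that carry it.
- chock_red: the dark wooden chock in which the red-ended bar lies at the start, fixed on the wooden board, 108 x 46 mm, 45 mm high, with two red paint dabs on its foot beside the bar; the four chocks stand side by side in a row, in shuffled order, about 70 mm apart. Origin: centre of its underside; x along the bar, y across the row to the left as seen from the robot (turned with the board). Bar axis 41.6 mm above the origin.
- chock_blue: the dark wooden chock in which the blue-ended bar lies at the start, fixed on the wooden board, 108 x 46 mm, 45 mm high, with two blue paint dabs on its foot beside the bar; the four chocks stand side by side in a row, in shuffled order, about 70 mm apart. Origin: centre of its underside; x along the bar, y across the row to the left as seen from the robot (turned with the board). Bar axis 41.6 mm above the origin.
- chock_green: the dark wooden chock in which the green-ended bar lies at the start, fixed on the wooden board, 108 x 46 mm, 45 mm high, with two green paint dabs on its foot beside the bar; the four chocks stand side by side in a row, in shuffled order, about 70 mm apart. Origin: centre of its underside; x along the bar, y across the row to the left as seen from the robot (turned with the board). Bar axis 41.6 mm above the origin.
- chock_white: the dark wooden chock in which the white-ended bar lies at the start, fixed on the wooden board, 108 x 46 mm, 45 mm high, with two white paint dabs on its foot beside the bar; the four chocks stand side by side in a row, in shuffled order, about 70 mm apart. Origin: centre of its underside; x along the bar, y across the row to the left as seen from the robot (turned with the board). Bar axis 41.6 mm above the origin.
- rack: dark fixed inspection rack: black plate 110 (x) x 390 (y) x 6 mm, four empty places in a row at y = -105, -35, 35, 105 mm, x = 0. Each is a pair of 90-degree aluminium vees 12 mm thick at x = -38 and 38 mm, mouth 37 mm wide, lips 49 mm above the bench, clear between. Origin: centre of the underside, on the bench; x along the bars, y along the row. A seated bar's axis is 41.6 mm above the origin.
- yellow_block: the low yellow block, 90 x 28 x 14 mm, fixed on one end of the rack's plate (at y = +170 or -170 mm of the rack; which end varies); a light grey one like it is on the other end. It marks the first place. Origin: centre of its underside, 6 mm above the bench. The places lie 65, 135, 205 and 275 mm from it.

How it is judged:
By the outcome, as a careful person would: the job done as asked, in the order asked, and still so for the second after the job is handed in, with the robot touching nothing.
It also fails if it takes over 109 s, if anything falls off the work surface, if the arm or the gripper's body presses on something with over 40 N, if the wrist force passes 120 N, or if a joint passes its speed limit or range.

ROBOT

A 6-joint arm with a two-finger parallel gripper is mounted at the origin on the work surface. World frame = base frame: x ahead of the robot, y to its left, z up, the work surface at z = 0. Lengths are in m, angles in rad, forces in N, time in s.
With the tool pointing down it reaches from about 0.275 to 0.875 m from the base axis. Payload 12.5 kg.
Tool frame: the origin (TCP) lies on the centre line of the jaws, within the pads' length; the fingertips stand tcp_to_tips ahead of it and the grasp point (between the pads) lies 3 mm ahead of it (tcp_to_tips is the distance from the TCP to the fingertips, in m); z points along the fingers, y is the direction in which the jaws open and shut (so a half turn about z gives the same grasp; the last joint's range is limited). The gripper opens to 85 mm and grips with 20 to 120 N. Pads are 22 mm wide; open, the fingers measure 114 mm over their backs; the gripper's body (76 mm by 85 mm) begins 54 mm behind the grasp point. The pads swing forward as they close: fully open they stand 13 mm farther back than shut.
Start: joints at [-1.27, 0.351, 1.652, -0, 1.139, -0.085], TCP at [0.207, -0.51, 0.253] pointing down, gripper open.
Joint ranges: [-2.75, 2.75], [-0.79, 2.1], [0.01, 2.65], [-1.57, 4.71], [0.07, 3.14], [-2.87, 2.87]. Speed limits (rad/s): [2.22, 2.22, 2.79, 3.14, 3.14, 3.14].

INTERFACE

Orientations are given as a rotation vector (axis times angle).
In Python, from rig import state, read_camera, get_calibration, close_job, tcp_to_tips gives the robot as it stands.
- The arm moves only by the tool play_rows, never from a script. Its argument "rows" is a list that holds one entry, the list of rows, each a list of 5 numbers: the shift along the tool's x, y, z in units of 30 mm (1.0 is 30 mm), then the turn about the tool's z in units of 6 degrees (1.0 is 6 degrees), then the opening, from -1 (shut) to 1 (fully open). In form: [[[x, y, z, twist, claw], ...]]. A call has exactly 10 rows; each row is the pose to reach, as a shift and turn from the pose measured when the call began, along the tool's axes at that moment; what a row does not reach only later rows make up. A row lasts 1/8 s, in which the tool goes at most 62.5 mm and 10.7 degrees, less where a joint would pass 70% of its speed; a pose out of reach is approached as far as the arm can. A call with a gripper value outside its range is refused whole. The fingers move at their own pace and stop on an object; "squeeze" is the grip in N (left out, the last holds). Time passes only in rows, so rows that repeat a pose let the fingers close, or fill a call up. It gives the time, the measured TCP pose, the force and the opening at its end, in the units of the state.
- state(): the state, without advancing time (a new reading comes with each control period).
- read_camera(name): name is "scene" or "top" or "wrist"; returns the picture (420x560x3 uint8, red, green, blue); there is no depth.
- get_calibration(name): a dict with "intrinsics" (3x3 intrinsics, pixels), "pose" (4x4, takes a point from camera to world coordinates). Camera axes: x right, y up, looking along -z (the intrinsics and any distortion apply to the point x, -y, -z); pixel columns grow to the right and rows downward; lengths in m; the calibration is good to about 2 mm. A picture is of the moment at which its call begins: read the wrist's pose just before it. get_calibration takes no time and is no camera call; for the wrist camera it gives the pose at the moment of the call.
- close_job(): hands the job in, once; it reports no verdict.
The state is a dict: "t": time; "joint_positions": joint angles; "joint_velocities": joint speeds; "joint_efforts": joint torques, N m; "tool_pos": TCP position; "orientation": TCP orientation; "force": force on the tool from outside, world axes, zero at the start; "torque": the same for the moment, N m; "finger_gap": finger opening in m.
Only numpy, scipy, OpenCV 4.12 (cv2) and the standard library are available. Lean on these libraries where they do the work, as an engineer would, in place of code of your own. Each camera call takes 0.05 s, during which the arm holds its last target.

## Working session

There is one attempt and no reset: what is moved stays moved. The work goes in short steps, Python scripts to look and compute and a tool call to move; the robot and the scene stay as the last step left them, time stands still between calls to the robot, and variables do not carry over. Pictures are saved under pics/ and viewed, and the job is handed in when it is done.

Besides the shell and the picture viewer there is one more tool, called as name(argument=value, ...), one argument or row to a line, values as JSON. play_rows: Moves the arm, as the interface text tells. Its arguments: {"type":"object","properties":{"rows":{"type":"array","items":{"type":"array","items":{"type":"array","items":{"type":"number"}}}},"squeeze":{"type":"number"}},"required":["rows"]}

```bash
ls; mkdir -p pics; python3 - <<'E'
from rig import *
import cv2,numpy as np
s=state();print(s, tcp_to_tips)
for n in ["scene","top","wrist"]:
    c=get_calibration(n);print(n,c)
    im=read_camera(n);cv2.imwrite(f"pics/{n}0.png",im[:,:,::-1]);
E
```

```text
pics
{'t': 0.0, 'joint_positions': array([-1.26963714e+00,  3.51262180e-01,  1.65245718e+00, -2.78330699e-05,
        1.13911032e+00, -8.46270857e-02]), 'joint_velocities': array([-3.17210070e-05,  7.48092482e-04,  2.06538210e-04,  4.29514016e-04,
       -6.93125441e-04,  9.79641801e-04]), 'joint_efforts': array([ 1.55804726e-03, -5.06093466e+01, -2.91403842e+01, -4.67820769e-06,
        4.54224893e-03, -1.33826833e-05]), 'tool_pos': array([ 0.20686612, -0.50926477,  0.25273163]), 'orientation': array([-3.08212002e+00, -6.02023454e-01,  2.49331054e-04]), 'force': array([-0.3145668 ,  0.50050061,  0.1209878 ]), 'torque': array([ 0.02745583, -0.01802373, -0.03768437]), 'finger_gap': 0.0858247464311985} 0.022
scene {'intrinsics': array([[510.51549104,   0.        , 277.11544226],
       [  0.        , 510.51549104, 207.62026635],
       [  0.        ,   0.        ,   1.        ]]), 'pose': array([[-0.00378592, -0.66384786,  0.74785806,  1.27834771],
       [ 0.9999502 , -0.00941925, -0.00329905, -0.01116275],
       [ 0.00923433,  0.74780833,  0.66385046,  0.69921003],
       [ 0.      
[... 299 characters left out ...]
.99980109, -0.01738243,  0.00977935, -0.00248253],
       [ 0.0084754 ,  0.07356759,  0.99725422,  0.81846253],
       [ 0.        ,  0.        ,  0.        ,  1.        ]])}
wrist {'intrinsics': array([[376.06481343,   0.        , 283.98621306],
       [  0.        , 376.06481343, 205.7810015 ],
       [  0.        ,   0.        ,   1.        ]]), 'pose': array([[ 3.76611895e-01,  8.87562332e-01,  2.65323552e-01,
         2.75284236e-01],
       [-9.26371107e-01,  3.60763512e-01,  1.08103011e-01,
        -4.81951788e-01],
       [ 2.29103920e-04, -2.86500952e-01,  9.58079930e-01,
         3.73895602e-01],
       [ 0.00000000e+00,  0.00000000e+00,  0.00000000e+00,
         1.00000000e+00]])}
```

View pics/top0.png

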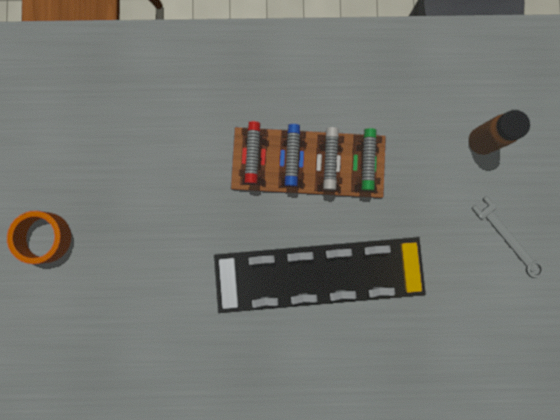

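View pics/scene0.png

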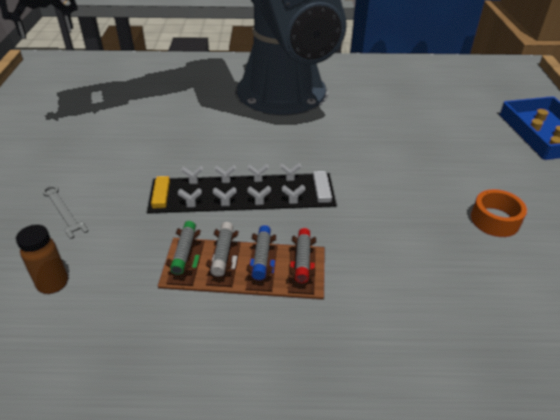

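View pics/wrist0.png

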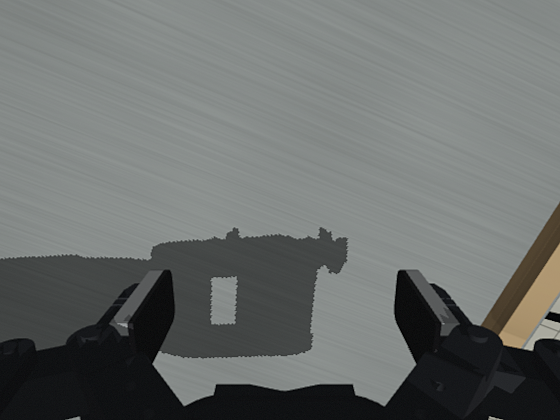

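```bash
cat > h.py <<'E'
import numpy as np,cv2
from scipy.spatial.transform import Rotation as R
def ray(c,uv):
    K=c['intrinsics'];P=c['pose']
    d=np.array([(uv[0]-K[0,2])/K[0,0],-(uv[1]-K[1,2])/K[1,1],-1.])
    return P[:3,3],P[:3,:3]@d/np.linalg.norm(d)
def onz(c,uv,z):
    o,d=ray(c,uv);return o+d*(z-o[2])/d[2]
def proj(c,X):
    P=c['pose'];K=c['intrinsics'];p=P[:3,:3].T@(np.array(X)-P[:3,3])
    return np.array([K[0,0]*p[0]/-p[2]+K[0,2],K[1,1]*-p[1]/-p[2]+K[1,2]])
def tri(c1,u1,c2,u2):
    o1,d1=ray(c1,u1);o2,d2=ray(c2,u2)
    A=np.stack([d1,-d2],1);s=np.linalg.lstsq(A,o2-o1,rcond=None)[0]
    a=o1+s[0]*d1;b=o2+s[1]*d2
    return (a+b)/2,np.linalg.norm(a-b)
def blobs(m,amin=15):
    n,l,st,ce=cv2.connectedComponentsWithStats(m.astype(np.uint8))
    return [(ce[i],st[i]) for i in range(1,n) if st[i,4]>=amin]
E
python3 - <<'E'
import cv2
a=cv2.imread('pics/top0.png');b=cv2.imread('pics/scene0.png')
cv2.imwrite('pics/t_z.png',cv2.resize(a[110:325,200:440],None,fx=3.3,fy=2.79,interpolation=cv2.INTER_NEAREST)[:600,:800])
cv2.imwrite('pics/s_z.png',cv2.resize(b[155:305,140:345],None,fx=3.9,fy=3.9,interpolation=cv2.INTER_NEAREST))
E
```

```text
(no output)
```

View pics/t_z.png

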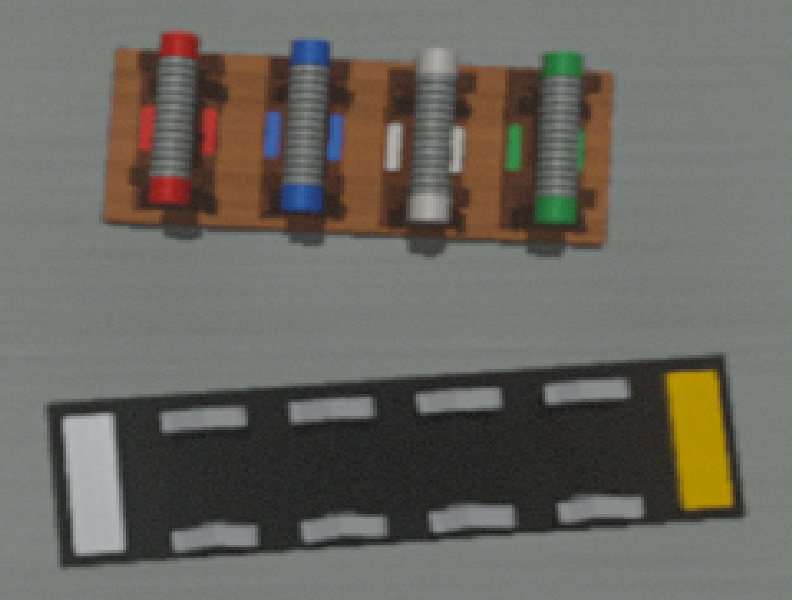

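View pics/s_z.png

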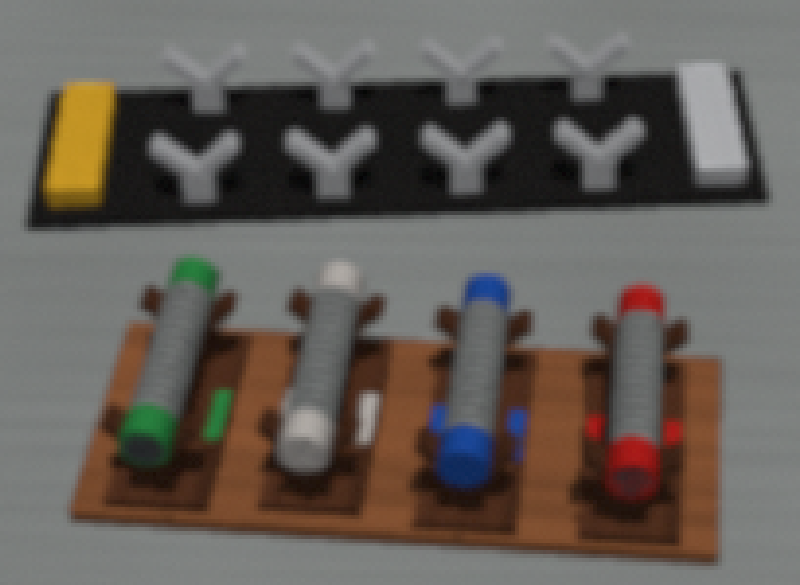

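```bash
cat > m1.py <<'E'
from h import *
from rig import get_calibration
ct,cs=get_calibration('top'),get_calibration('scene')
T=cv2.imread('pics/top0.png');S=cv2.imread('pics/scene0.png')
def mask(im,col):
    h,s,v=[x.astype(int) for x in cv2.split(cv2.cvtColor(im,cv2.COLOR_BGR2HSV))]
    if col=='red':m=((h<6)|(h>174))&(s>170)&(v>60)
    if col=='blue':m=(abs(h-110)<12)&(s>140)&(v>60)
    if col=='green':m=(abs(h-65)<15)&(s>120)&(v>50)
    if col=='yellow':m=(abs(h-25)<7)&(s>180)&(v>100)
    if col=='white':m=(s<25)&(v>165)
    return m
for col in ['red','blue','white','green','yellow']:
    for n,im in (('T',T),('S',S)):
        m=mask(im,col)
        x0,x1,y0,y1=(200,440,110,330) if n=='T' else (140,345,155,305)
        z=np.zeros_like(m);z[y0:y1,x0:x1]=m[y0:y1,x0:x1]
        print(col,n,[(np.round(b[0],1).tolist(),b[1].tolist()) for b in blobs(z,12)])
E
python3 m1.py
```

```text
red T [([253.5, 125.7], [248, 122, 12, 9, 76]), ([243.5, 155.3], [242, 148, 4, 16, 52]), ([262.7, 156.0], [261, 149, 5, 16, 65]), ([250.5, 177.8], [245, 174, 12, 9, 100])]
red S [([304.0, 231.3], [299, 229, 10, 6, 43]), ([292.1, 264.0], [290, 261, 5, 7, 33]), ([311.9, 265.3], [310, 262, 5, 8, 34]), ([301.9, 273.6], [295, 267, 15, 16, 149])]
blue T [([293.6, 128.2], [288, 125, 11, 8, 74]), ([282.0, 157.5], [281, 151, 3, 15, 42]), ([300.7, 158.8], [299, 152, 4, 15, 44]), ([290.7, 180.4], [285, 176, 12, 10, 106])]
blue S [([264.8, 228.6], [260, 226, 10, 7, 51]), ([257.9, 270.5], [251, 259, 15, 21, 203]), ([272.0, 262.8], [271, 260, 3, 6, 16])]
white T [([332.0, 131.0], [331, 128, 3, 7, 20]), ([318.6, 162.2], [318, 155, 3, 15, 29]), ([338.1, 161.9], [338, 156, 2, 14, 16]), ([329.4, 183.6], [328, 180, 3, 8, 17]), ([227.8, 282.7], [220, 259, 17, 49, 632])]
white S [([321.9, 184.3], [315, 171, 15, 27, 264]), ([226.6, 224.5], [225, 223, 5, 4, 17]), ([218.0, 263.2], [216, 261, 5, 5, 23])]
green T [([370.0, 132.4], [365, 129, 11, 8, 82]), ([355.0, 162.1], [353, 155, 5, 15, 49]), ([367.7, 184.8], [362, 180, 12, 10, 105])]
green S [([189.7, 224.3], [185, 221, 10, 8, 51]), ([195.3, 261.0], [193, 255, 6, 13, 52]), ([178.0, 263.7], [171, 259, 14, 13, 105])]
yellow T [([411.3, 267.3], [402, 243, 20, 50, 774])]
yellow S [([159.9, 191.8], [151, 177, 18, 31, 425])]
```

```bash
cat > m2.py <<'E'
from m1 import *
print('---')
def p(a):return np.round(a*1000,1)
for n,t,s in [('redfar',(253.5,125.7),(301.9,273.6)),('rednear',(250.5,177.8),(304,231.3)),('bluenear',(290.7,180.4),(264.8,228.6)),('greenfar',(370,132.4),(178,263.7)),('greennear',(367.7,184.8),(189.7,224.3)),('yel',(411.3,267.3),(159.9,191.8)),('grey',(227.8,282.7),(321.9,184.3))]:
    X,e=tri(ct,t,cs,s);print(n,p(X),round(e*1000,1))
E
python3 m2.py | sed -n '/---/,$p'
python3 -c "
from rig import state
from scipy.spatial.transform import Rotation as R
print(R.from_rotvec(state()['orientation']).as_matrix().round(4))"
```

```text
---
redfar [717.2  33.3  55.2] 1.0
rednear [622.   39.8  60.4] 1.3
bluenear [616.1 -31.   60.6] 2.0
greenfar [ 700.7 -174.9   58.7] 2.3
greennear [ 605.9 -167.5   60. ] 2.0
yel [ 456.1 -254.7   10.8] 1.7
grey [434.7  86.4  17.7] 1.2
[[ 9.265e-01  3.763e-01 -3.000e-04]
 [ 3.763e-01 -9.265e-01  8.000e-04]
 [ 1.000e-04 -9.000e-04 -1.000e+00]]
```

play_rows(
  rows=[
    [[1.9, -0.7, 0, 0.5, 0.2], [3.8, -1.4, 0, 1, 0.2], [5.7, -2.1, 0, 1.5, 0.2], [7.6, -2.8, 0, 2, 0.2], [9.5, -3.6, 0, 2.5, 0.2], [11.4, -4.3, 0, 3, 0.2], [13.3, -5, 0, 3.4, 0.2], [15.2, -5.7, 0, 3.8, 0.2], [17, -6.5, 0, 4.2, 0.2], [19, -7.2, 0, 4.35, 0.2]],
  ],
)

```text
t: 1.4
tool_pos: [0.654, -0.0938, 0.253]
orientation: [-3.139, 0.111, 0.001]
force: [1.0, -0.8, 0.8]
finger_gap: 0.0511
```

```bash
cat > w.py <<'E'
import sys
from h import *
from rig import *
import pickle
def yaw(s):
    m=R.from_rotvec(s['orientation']).as_matrix();return np.degrees(np.arctan2(m[1,0],m[0,0]))
def snap(name,cam='wrist'):
    s=state();c=get_calibration(cam);im=read_camera(cam)[:,:,::-1].copy()
    cv2.imwrite(f'pics/{name}.png',im);pickle.dump((c,im),open(f'pics/{name}.pkl','wb'))
    print('t %.2f'%s['t'],np.round(s['tool_pos'],4),'yaw %.2f'%yaw(s),np.round(s['force'],1),'gap %.4f'%s['finger_gap'],np.abs(s['joint_velocities']).max().round(3))
if __name__=='__main__':snap(sys.argv[1],*sys.argv[2:])
E
python3 w.py w1
```

```text
t 1.40 [ 0.654  -0.0938  0.253 ] yaw -4.04 [ 1.  -0.8  0.8] gap 0.0511 0.948
```

View pics/w1.png

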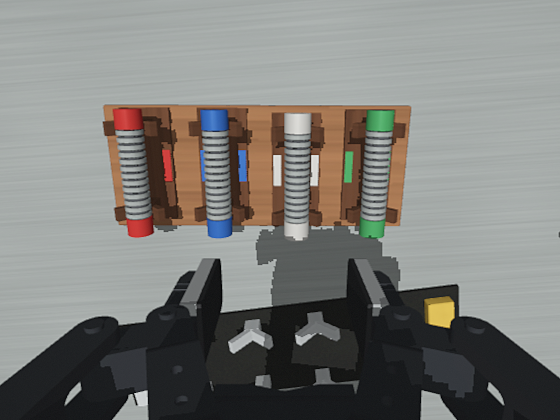

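play_rows(
  rows=[
    [[0.1, 0.6, 0, 0, 0.2], [0.2, 1.2, 0, 0, 0.2], [0.2, 1.5, 0, 0, 0.2], [0.2, 1.5, 0, 0, 0.2], [0.2, 1.5, 0, 0, 0.2], [0.2, 1.5, 0, 0, 0.2], [0.2, 1.5, 0, 0, 0.2], [0.2, 1.5, 0, 0, 0.2], [0.2, 1.5, 0, 0, 0.2], [0.2, 1.5, 0, 0, 0.2]],
  ],
)

```text
t: 2.7
tool_pos: [0.6607, -0.1341, 0.2524]
orientation: [-3.137, 0.107, -0.002]
force: [0.9, 0.0, -0.2]
finger_gap: 0.0512
```

```bash
python3 w.py w2
```

```text
t 2.70 [ 0.6607 -0.1341  0.2524] yaw -3.89 [ 0.9  0.  -0.2] gap 0.0512 0.003
```

play_rows(
  rows=[
    [[0, -1.2, 0, 0, 0.2], [0, -2.6, 0, 0, 0.2], [0, -3.8, 0, 0, 0.2], [0, -4, 0, 0, 0.2], [0, -4, 0, 0, 0.2], [0, -4, 0, 0, 0.2], [0, -4, 0, 0, 0.2], [0, -4, 0, 0, 0.2], [0, -4, 0, 0, 0.2], [0, -4, 0, 0, 0.2]],
  ],
)

```text
t: 4.0
tool_pos: [0.6689, -0.0145, 0.2527]
orientation: [-3.137, 0.107, -0.002]
force: [-0.0, -1.0, 0.4]
finger_gap: 0.0513
```

```bash
python3 w.py w3
```

```text
t 4.00 [ 0.6689 -0.0145  0.2527] yaw -3.90 [-0.  -1.   0.4] gap 0.0513 0.003
```

View pics/w2.png

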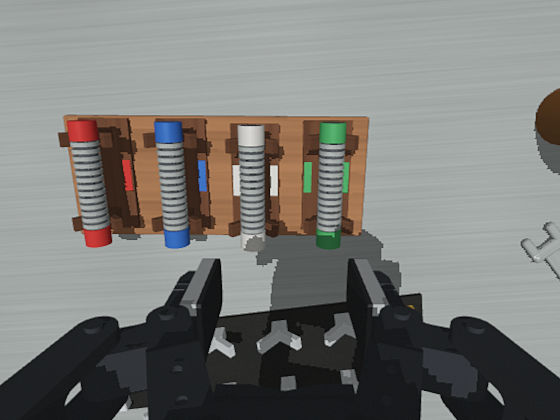

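View pics/w3.png

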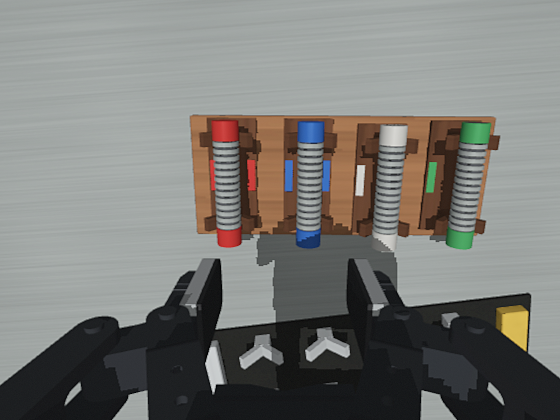

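```bash
cat > m3.py <<'E'
from h import *
import pickle
def mask(im,col):
    h,s,v=[x.astype(int) for x in cv2.split(cv2.cvtColor(im,cv2.COLOR_BGR2HSV))]
    if col=='red':m=((h<6)|(h>174))&(s>170)&(v>60)
    if col=='blue':m=(abs(h-110)<12)&(s>140)&(v>40)
    if col=='green':m=(abs(h-65)<15)&(s>100)&(v>35)
    if col=='white':m=(s<18)&(v>185)
    m[260:]=0
    return m.astype(np.uint8)
def bars(f,amin=250):
    c,im=pickle.load(open(f'pics/{f}.pkl','rb'));out={}
    for col in ['red','blue','white','green']:
        m=mask(im,col);bb=[b for b in blobs(m,amin) if b[1][2]>20]
        out[col]=[(np.round(b[0],1).tolist(),b[1].tolist()) for b in bb]
    return c,im,out
if __name__=='__main__':
    for f in ['w2','w3']:
        c,im,o=bars(f)
        for k in o:print(f,k,o[k])
    c,im,o=bars('w2');hsv=cv2.cvtColor(im,cv2.COLOR_BGR2HSV)
    print(hsv[150,400],hsv[245,252],hsv[130,250],hsv[175,236],hsv[238,245])
E
python3 m3.py
```

```text
w2 red [([82.4, 130.4], [67, 120, 32, 22, 615]), ([97.9, 237.0], [83, 225, 29, 22, 437])]
w2 blue [([168.0, 131.8], [155, 122, 28, 21, 546]), ([176.9, 238.4], [164, 227, 26, 21, 404])]
w2 white []
w2 green [([332.3, 132.8], [319, 122, 27, 22, 540]), ([327.9, 239.3], [316, 229, 25, 20, 406])]
w3 red [([224.7, 130.2], [211, 120, 28, 22, 570]), ([229.0, 237.3], [216, 226, 26, 21, 393])]
w3 blue [([310.5, 131.7], [298, 122, 26, 21, 528]), ([307.7, 238.4], [296, 228, 25, 20, 395])]
w3 white [([394.6, 135.7], [384, 126, 21, 20, 337])]
w3 green [([474.9, 132.7], [460, 122, 31, 22, 594]), ([459.0, 238.9], [446, 227, 28, 22, 446])]
[ 84   8 168] [ 38   9 117] [ 23   5 215] [ 30   5 212] [ 24   6 198]
```

```bash
cat > m4.py <<'E'
from m3 import *
def hullc(f):
    c,im,o=bars(f);res={}
    I=im.astype(int)
    for col in ['red','blue','white','green']:
        m=mask(im,col)
        if col=='white':
            d=I[:,:,2]-I[:,:,0]; m=((d>=3)&(d<14)&(I.max(2)>95)).astype(np.uint8);m[260:]=0
            m=cv2.morphologyEx(m,cv2.MORPH_OPEN,np.ones((7,7)))
        n,l,st,ce=cv2.connectedComponentsWithStats(m)
        ids=[i for i in range(1,n) if st[i,4]>250 and st[i,2]>18 and 10<st[i,3]<30]
        if col=='white':print(f,[ (st[i].tolist()) for i in ids])
        if len(ids)!=2: continue
        pts=np.argwhere(np.isin(l,ids))[:,::-1].astype(np.float32)
        h=cv2.convexHull(pts);M=cv2.moments(h)
        res[col]=((M['m10']/M['m00'],M['m01']/M['m00']),sorted([ce[i] for i in ids],key=lambda a:a[1]))
    return c,res
if __name__=='__main__':
    c2,a=hullc('w2');c3,b=hullc('w3')
    for k in a:
        if k in b:
            X,e=tri(c2,a[k][0],c3,b[k][0])
            F,_=tri(c2,a[k][1][0],c3,b[k][1][0]);N,_=tri(c2,a[k][1][1],c3,b[k][1][1])
            d=F-N;print(k,np.round(X*1000,1),round(e*1000,2),'far',np.round(F*1000,1),'near',np.round(N*1000,1),'len',np.linalg.norm(d).round(4),'yaw',np.degrees(np.arctan2(d[1],d[0])).round(2))
            print('   fixed z .058',[np.round(onz(c,q[k][0],.058)*1000,1) for c,q in((c2,a),(c3,b))])
E
python3 m4.py
```

```text
w2 [[240, 126, 22, 20, 425]]
w3 [[381, 126, 24, 20, 451]]
red [672.4  35.9  51.9] 0.14 far [716.4  32.6  51.9] near [620.4  39.5  52.2] len 0.0963 yaw -4.09
   fixed z .058 [array([673.6,  32.5,  58. ]), array([673.7,  34.8,  58. ])]
blue [666.  -36.2  52.2] 0.32 far [710.4 -39.4  52.6] near [614.1 -32.3  51.7] len 0.0965 yaw -4.21
   fixed z .058 [array([667.3, -38. ,  58. ]), array([667.2, -35.9,  58. ])]
green [ 656.5 -173.9   52.9] 0.41 far [ 700.2 -177.3   52.8] near [ 604.6 -170.3   52.6] len 0.0959 yaw -4.21
   fixed z .058 [array([ 657.5, -173.4,   58. ]), array([ 658. , -171.5,   58. ])]
```

```bash
cat > m5.py <<'E'
from m4 import *
import m1
from rig import get_calibration
c2,a=hullc('w2');c3,b=hullc('w3');ct,cs=m1.ct,m1.cs
def hc(im,col,boxes):
    m=m1.mask(im,col);z=np.zeros(m.shape,np.uint8)
    for x,y,w,h in boxes:z[y-1:y+h+1,x-1:x+w+1]=m[y-1:y+h+1,x-1:x+w+1]
    h=cv2.convexHull(np.argwhere(z)[:,::-1].astype(np.float32));M=cv2.moments(h);return M['m10']/M['m00'],M['m01']/M['m00']
B={'red':([(248,122,12,9),(245,174,12,9)],[(299,227,10,8),(295,267,15,16)]),
'blue':([(288,125,11,8),(285,176,12,10)],[(260,226,10,7),(251,264,15,16)]),
'green':([(365,129,11,8),(362,180,12,10)],[(185,221,10,8),(171,259,14,15)])}
def ls(rs):
    A=np.zeros((3,3));v=np.zeros(3)
    for o,d in rs:
        P=np.eye(3)-np.outer(d,d);A+=P;v+=P@o
    return np.linalg.solve(A,v)
print('---')
for k in B:
    t=hc(m1.T,k,B[k][0]);s=hc(m1.S,k,B[k][1])
    print(k,'top+scene',[np.round(q*1000,1) for q in tri(ct,t,cs,s)],'w2+scene',np.round(1000*tri(c2,a[k][0],cs,s)[0],1),'w3+scene',np.round(1000*tri(c3,b[k][0],cs,s)[0],1),'w2+top',np.round(1000*tri(c2,a[k][0],ct,t)[0],1),'w3+top',np.round(1000*tri(c3,b[k][0],ct,t)[0],1))
E
python3 m5.py | sed -n '/---/,$p'
```

```text
---
red top+scene [array([670.9,  36.7,  44.3]), np.float64(0.1)] w2+scene [672.1  37.5  46.8] w3+scene [670.7  37.   44.1] w2+top [671.   37.2  48. ] w3+top [670.8  36.8  45.1]
blue top+scene [array([663.7, -36.1,  44.7]), np.float64(1.2)] w2+scene [665.7 -35.7  47.7] w3+scene [664.1 -36.6  45.2] w2+top [664.1 -34.8  45.6] w3+top [663.8 -36.1  44.1]
green top+scene [array([ 653.2, -173.6,   50.3]), np.float64(1.0)] w2+scene [ 656.2 -173.1   53.1] w3+scene [ 657.4 -172.4   54.9] w2+top [ 654.3 -175.    45.2] w3+top [ 654.6 -175.9   46.6]
```

play_rows(
  rows=[
    [[-1.5, 0.2, 0, -0.3, 0.2], [-3, 0.4, 0, -0.6, 0.2], [-4.5, 0.6, 0, -0.9, 0.2], [-6, 0.8, 0, -1.2, 0.2], [-7.2, 1, 0, -1.25, 0.2], [-7.9, 1, 0, -1.25, 0.2], [-7.9, 1, 0, -1.25, 0.2], [-7.9, 1, 0, -1.25, 0.2], [-7.9, 1, 0, -1.25, 0.2], [-7.9, 1, 0, -1.25, 0.2]],
  ],
)

```text
t: 5.3
tool_pos: [0.4308, -0.0282, 0.2522]
orientation: [-3.137, -0.099, -0.002]
force: [-0.1, 0.7, -0.5]
finger_gap: 0.0514
```

```bash
python3 w.py r1
```

```text
t 5.30 [ 0.4308 -0.0282  0.2522] yaw 3.62 [-0.1  0.7 -0.5] gap 0.0514 0.004
```

play_rows(
  rows=[
    [[0, 1.2, 0, 0, 0.2], [0, 2.6, 0, 0, 0.2], [0, 3.8, 0, 0, 0.2], [0, 4, 0, 0, 0.2], [0, 4, 0, 0, 0.2], [0, 4, 0, 0, 0.2], [0, 4, 0, 0, 0.2], [0, 4, 0, 0, 0.2], [0, 4, 0, 0, 0.2], [0, 4, 0, 0, 0.2]],
  ],
)

```text
t: 6.6
tool_pos: [0.4382, -0.148, 0.2519]
orientation: [-3.137, -0.099, -0.002]
force: [-0.5, 0.2, -0.7]
finger_gap: 0.0516
```

```bash
python3 w.py r2
```

```text
t 6.60 [ 0.4382 -0.148   0.2519] yaw 3.62 [-0.5  0.2 -0.7] gap 0.0516 0.001
```

View pics/r1.png

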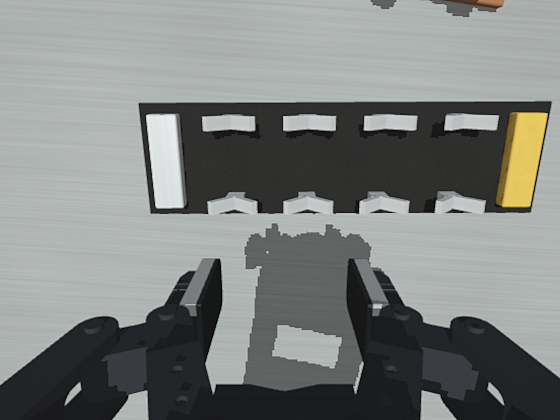

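View pics/r2.png

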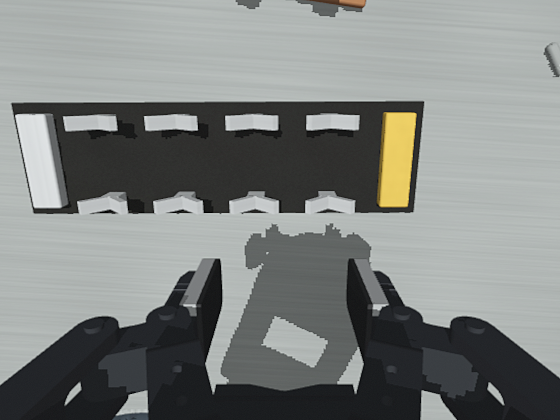

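```bash
cat > m6.py <<'E'
from h import *
import pickle
C={};Q={};V={}
for f in ['r1','r2']:
    c,im=pickle.load(open(f'pics/{f}.pkl','rb'));C[f]=c
    g=cv2.cvtColor(im,cv2.COLOR_BGR2GRAY)
    # plate region: everything not bench: dark plate -> largest dark comp in rows 90..222
    m=(g<75).astype(np.uint8);m[:85]=0;m[222:]=0
    n,l,st,ce=cv2.connectedComponentsWithStats(m);i=1+np.argmax(st[1:,4])
    h=cv2.convexHull(np.argwhere(l==i)[:,::-1].astype(np.float32))
    ap=cv2.approxPolyDP(h,6,True)[:,0]
    print(f,ap.tolist())
    s=ap.sum(1);d=ap[:,0]-ap[:,1]
    q=[ap[np.argmin(s)],ap[np.argmax(d)],ap[np.argmax(s)],ap[np.argmin(d)]] #TL TR BR BL
    Q[f]=q
    W=[onz(c,p,.006)[:2]*1000 for p in q]
    print(np.round(W,1).tolist(),'sides',[np.linalg.norm(W[k]-W[(k+1)%4]).round(1) for k in range(4)],'centre',np.mean(W,0).round(1))
    e=W[0]-W[1]+W[3]-W[2];print('yaw of y axis',np.degrees(np.arctan2(-e[0],e[1])).round(2))
    hsv=cv2.cvtColor(im,cv2.COLOR_BGR2HSV)
    m=((g>175)&(hsv[:,:,1]<20)).astype(np.uint8);z=np.zeros_like(m);hh=np.zeros_like(m);cv2.fillConvexPoly(hh,h.astype(int),1)
    m=m*hh
    V[f]=[(b[0],b[1]) for b in blobs(m,150) if b[1][3]<30]
    print([(b[0].round(1).tolist(),b[1].tolist()) for b in V[f]])
print('corners tri',[ (np.round(tri(C['r1'],a,C['r2'],b)[0]*1000,1).tolist()) for a,b in zip(Q['r1'],Q['r2'])])
E
python3 m6.py
```

```text
r1 [[550.0, 102.0], [530.0, 211.0], [151.0, 212.0], [139.0, 103.0]]
[[487.3, 112.5], [512.8, -273.7], [405.6, -281.7], [379.8, 105.2]] sides [np.float64(387.0), np.float64(107.4), np.float64(387.8), np.float64(107.8)] centre [446.4 -84.4]
yaw of y axis 3.79
[([228.0, 122.6], [202, 115, 53, 16, 705]), ([308.6, 122.2], [283, 115, 53, 16, 720]), ([389.8, 121.9], [364, 115, 53, 15, 716]), ([471.1, 121.6], [445, 114, 53, 16, 715]), ([231.7, 205.7], [208, 196, 49, 18, 581]), ([307.8, 205.5], [284, 196, 49, 18, 586]), ([385.1, 205.7], [359, 196, 74, 18, 627]), ([459.4, 205.0], [435, 196, 50, 18, 597])]
r2 [[412.0, 211.0], [34.0, 212.0], [12.0, 103.0], [423.0, 102.0]]
[[487.2, 112.2], [512.7, -274.1], [405.5, -281.0], [379.7, 105.0]] sides [np.float64(387.1), np.float64(107.4), np.float64(386.9), np.float64(107.7)] centre [446.3 -84.5]
yaw of y axis 3.8
[([89.7, 122.4], [63, 115, 54, 16, 715]), ([170.3, 122.1], [144, 115, 54, 15, 721]), ([251.3, 121.8], [225, 114, 53, 16, 720]), ([332.3, 121.6], [306, 115, 53, 15, 714]), ([101.9, 205.6], [77, 196, 51, 18, 585]), ([178.5, 205.7], [153, 196, 66, 18, 607]), ([252.9, 205.3], [222, 196, 56, 18, 606]), ([329.4, 204.8], [305, 196, 50, 17, 587])]
corners tri [[487.2, 112.8, 5.2], [512.7, -274.5, 4.8], [406.2, -280.1, 8.3], [379.6, 105.4, 5.5]]
```

```bash
cat >> m6.py <<'E'
print('---')
a=V['r1'];b=V['r2']
P=[]
for i in range(8):
    ba,bb=a[i][1],b[i][1]
    ua=(ba[0]+26,a[i][0][1]) if i<4 else (ba[0]+24.5,a[i][0][1]);ub=(bb[0]+26.5,b[i][0][1]) if i<4 else (a[i][0])
    if i<4: print(np.round(tri(C['r1'],a[i][0],C['r2'],b[i][0])[0]*1000,1), np.round(onz(C['r1'],a[i][0],.044)*1000,1),np.round(onz(C['r2'],b[i][0],.044)*1000,1))
c=np.array([446.3,-84.5]);t=np.radians(3.8)
for y in (-105,-35,35,105):
    print('place',y,(c+y*np.array([-np.sin(t),np.cos(t)])).round(1),'far vee',(c+y*np.array([-np.sin(t),np.cos(t)])+38*np.array([np.cos(t),np.sin(t)])).round(1))
E
python3 m6.py | sed -n '/---/,$p'
```

```text
---
[477.3  23.5  39.8] [477.6  22.9  44. ] [477.7  21.4  44. ]
[482.  -46.3  39.8] [482.3 -46.   44. ] [482.4 -47.5  44. ]
[ 486.8 -116.4   40.3] [ 487.  -115.4   44. ] [ 487.  -116.7   44. ]
[ 491.5 -186.3   40.8] [ 491.7 -184.8   44. ] [ 491.6 -185.9   44. ]
place -105 [ 453.3 -189.3] far vee [ 491.2 -186.8]
place -35 [ 448.6 -119.4] far vee [ 486.5 -116.9]
place 35 [444.  -49.6] far vee [481.9 -47.1]
place 105 [439.3  20.3] far vee [477.3  22.8]
```

```bash
cat > g.py <<'E'
import sys,numpy as np
from scipy.spatial.transform import Rotation as R
from rig import state
x,y,z,yw=map(float,sys.argv[1:5])
s=state();M=R.from_rotvec(s['orientation']).as_matrix()
d=M.T@(np.array([x,y,z])/1000-s['tool_pos'])/.03
cy=np.degrees(np.arctan2(M[1,0],M[0,0]))
print('t %.2f'%s['t'],np.round(s['tool_pos']*1000,1),'yaw %.2f'%cy,'units',np.round(d,2),'twist',round((cy-yw)/6,2),'F',np.round(s['force'],1),'gap',round(s['finger_gap'],4))
E
python3 g.py 671.8 36.5 100 -4.1
```

```text
t 6.65 [ 438.2 -148.   251.9] yaw 3.62 units [ 8.15 -5.63  5.09] twist 1.29 F [ 0.1 -0.2 -0.8] gap 0.0512
```

play_rows(
  rows=[
    [[1.4, -0.9, 0, 0.2, 0.2], [2.8, -1.9, 0, 0.5, 0.2], [4.2, -2.8, 0.2, 0.8, 0.2], [5.6, -3.8, 0.8, 1.1, 0.2], [7, -4.7, 1.8, 1.29, 0.2], [8, -5.5, 3, 1.29, 0.2], [8.15, -5.63, 4, 1.29, 0.2], [8.15, -5.63, 4.6, 1.29, 0.2], [8.15, -5.63, 4.6, 1.29, 0.2], [8.15, -5.63, 4.6, 1.29, 0.2]],
  ],
)

```text
t: 7.9
tool_pos: [0.6722, 0.0359, 0.1161]
orientation: [-3.137, 0.114, -0.004]
force: [-0.1, 0.5, 0.1]
finger_gap: 0.0514
```

```bash
python3 w.py a1; python3 g.py 671.8 36.5 53 -4.1
```

```text
t 7.90 [0.6722 0.0359 0.1161] yaw -4.16 [-0.1  0.5  0.1] gap 0.0514 0.007
t 7.95 [672.3  35.9 116.3] yaw -4.16 units [-0.02 -0.01  2.11] twist -0.01 F [-0.4 -0.   0.5] gap 0.0511
```

View pics/a1.png

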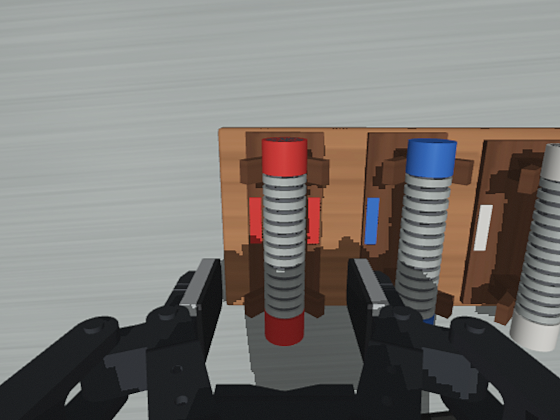

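```bash
cat > m7.py <<'E'
from h import *
import pickle,sys
from m3 import mask
def barc(f,col,ymax=420,z=.05):
    c,im=pickle.load(open(f'pics/{f}.pkl','rb'))
    import m3
    h,s,v=[x.astype(int) for x in cv2.split(cv2.cvtColor(im,cv2.COLOR_BGR2HSV))]
    I=im.astype(int)
    m={'red':((h<6)|(h>174))&(s>170)&(v>60),'blue':(abs(h-110)<12)&(s>140)&(v>40),'green':(abs(h-65)<15)&(s>100)&(v>35),'white':((I[:,:,2]-I[:,:,0])>=3)&((I[:,:,2]-I[:,:,0])<14)&(I.max(2)>95)}[col].astype(np.uint8)
    if col=='white':m=cv2.morphologyEx(m,cv2.MORPH_OPEN,np.ones((7,7)))
    n,l,st,ce=cv2.connectedComponentsWithStats(m)
    ids=[i for i in range(1,n) if st[i,4]>200 and st[i,2]>18 and st[i,3]<st[i,2]*1.6]
    print([st[i].tolist() for i in ids])
    pts=np.argwhere(np.isin(l,ids))[:,::-1].astype(np.float32)
    hl=cv2.convexHull(pts);M=cv2.moments(hl);u=(M['m10']/M['m00'],M['m01']/M['m00'])
    cs=[onz(c,ce[i],z) for i in ids];d=cs[0]-cs[-1]
    print(col,np.round(u,1),'centre',np.round(onz(c,u,z)*1000,1),'yaw',np.degrees(np.arctan2(d[1],d[0])).round(2),'len',np.linalg.norm(d).round(4))
if __name__=='__main__':barc(sys.argv[1],sys.argv[2],z=float(sys.argv[3])/1000)
E
python3 m7.py a1 red 50
```

```text
[[262, 138, 46, 38, 1542], [265, 310, 40, 36, 1013]]
red [284.3 237.3] centre [672.7  35.7  50. ] yaw -4.17 len 0.0995
```

play_rows(
  rows=[
    [[-0.02, 0, 0.4, 0, 0.2], [-0.02, 0, 0.8, 0, 0.2], [-0.02, 0, 1.2, 0, 0.2], [-0.02, 0, 1.5, 0, 0.2], [-0.02, 0, 1.8, 0, 0.2], [-0.02, 0, 2, 0, 0.2], [-0.02, 0, 2.1, 0, 0.2], [-0.02, 0, 2.1, 0, 0.2], [-0.02, 0, 2.1, 0, 0.2], [-0.02, 0, 2.1, 0, 0.2]],
  ],
)

```text
t: 9.2
tool_pos: [0.672, 0.0361, 0.0536]
orientation: [-3.137, 0.114, -0.006]
force: [0.6, -0.4, -0.9]
finger_gap: 0.051
```

play_rows(
  rows=[
    [[0, 0, 0, 0, -0.2], [0, 0, 0, 0, -0.4], [0, 0, 0, 0, -0.55], [0, 0, 0, 0, -0.7], [0, 0, 0, 0, -0.8], [0, 0, 0, 0, -0.8], [0, 0, 0, 0, -0.8], [0, 0, 0, 0, -0.8], [0, 0, 0, 0, -0.8], [0, 0, 0, 0, -0.8]],
  ],
  squeeze=40,
)

```text
t: 10.45
tool_pos: [0.6721, 0.0361, 0.0537]
orientation: [-3.137, 0.114, -0.006]
force: [-2.3, -1.8, 5.0]
finger_gap: 0.0209
```

```bash
python3 w.py a2;
```

```text
t 10.45 [0.6721 0.0361 0.0537] yaw -4.16 [-2.3 -1.8  5. ] gap 0.0209 0.002
```

View pics/a2.png

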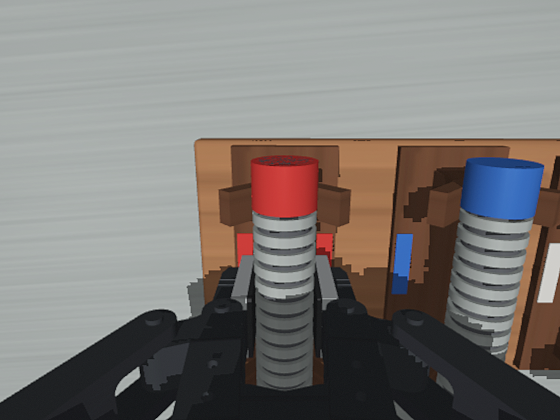

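play_rows(
  rows=[
    [[0, 0, -0.2, 0, -0.8], [0, 0, -0.6, 0, -0.8], [0, 0, -1.2, 0, -0.8], [0, 0, -2, 0, -0.8], [-0.2, 0.2, -2.8, 0, -0.8], [-0.8, 1, -3.2, -0.2, -0.8], [-1.7, 2, -3.3, -0.4, -0.8], [-2.7, 3.2, -3.3, -0.6, -0.8], [-3.7, 4.4, -3.3, -0.8, -0.8], [-4.5, 5.4, -3.3, -1, -0.8]],
  ],
)

```text
t: 11.75
tool_pos: [0.5243, -0.117, 0.153]
orientation: [-3.139, -0.051, -0.008]
force: [0.1, -1.4, -3.0]
finger_gap: 0.0208
```

```bash
python3 g.py 453.3 -189.3 110 3.8
```

```text
t 11.75 [ 524.3 -117.   153. ] yaw 1.87 units [-2.45  2.33  1.42] twist -0.32 F [ 0.1 -1.4 -3. ] gap 0.0208
```

play_rows(
  rows=[
    [[-0.9, 0.8, 0, -0.1, -0.8], [-1.8, 1.7, 0.1, -0.2, -0.8], [-2.3, 2.2, 0.5, -0.32, -0.8], [-2.45, 2.33, 1, -0.32, -0.8], [-2.45, 2.33, 1.4, -0.32, -0.8], [-2.45, 2.33, 1.42, -0.32, -0.8], [-2.45, 2.33, 1.42, -0.32, -0.8], [-2.45, 2.33, 1.42, -0.32, -0.8], [-2.45, 2.33, 1.42, -0.32, -0.8], [-2.45, 2.33, 1.42, -0.32, -0.8]],
  ],
)

```text
t: 13.0
tool_pos: [0.4535, -0.1892, 0.1101]
orientation: [-3.138, -0.104, -0.009]
force: [0.4, 0.1, -2.1]
finger_gap: 0.0211
```

```bash
python3 w.py a3;python3 g.py 453.3 -189.3 52 3.8; python3 m7.py a3 red 106
```

```text
t 13.00 [ 0.4535 -0.1892  0.1101] yaw 3.79 [ 0.4  0.1 -2.1] gap 0.0211 0.003
t 13.05 [ 453.4 -189.2  110. ] yaw 3.79 units [-0.01  0.01  1.93] twist -0.0 F [-1.1  0.1 -2.8] gap 0.0206
[[251, 158, 67, 59, 3317]]
red [284.  186.4] centre [ 496.6 -186.5  106. ] yaw 0.0 len 0.0
```

View pics/a3.png

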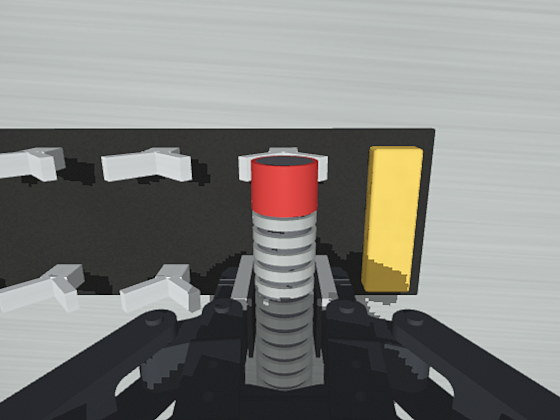

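play_rows(
  rows=[
    [[0, 0, 0.3, 0, -0.8], [0, 0, 0.7, 0, -0.8], [0, 0, 1.1, 0, -0.8], [0, 0, 1.4, 0, -0.8], [0, 0, 1.6, 0, -0.8], [0, 0, 1.75, 0, -0.8], [0, 0, 1.85, 0, -0.8], [0, 0, 1.93, 0, -0.8], [0, 0, 1.97, 0, -0.8], [0, 0, 1.97, 0, -0.8]],
  ],
)

```text
t: 14.3
tool_pos: [0.4538, -0.1891, 0.0509]
orientation: [-3.138, -0.104, -0.009]
force: [-0.4, -0.5, -3.2]
finger_gap: 0.0208
```

play_rows(
  rows=[
    [[0, 0, 0.01, 0, -0.8], [0, 0, 0.02, 0, -0.8], [0, 0, 0.03, 0, -0.8], [0, 0, 0.04, 0, -0.8], [0, 0, 0.05, 0, -0.8], [0, 0, 0.06, 0, -0.8], [0, 0, 0.07, 0, -0.8], [0, 0, 0.08, 0, -0.8], [0, 0, 0.09, 0, -0.8], [0, 0, 0.1, 0, -0.8]],
  ],
)

```text
t: 15.55
tool_pos: [0.4538, -0.1891, 0.0479]
orientation: [-3.138, -0.104, -0.009]
force: [0.2, 0.1, -2.7]
finger_gap: 0.0207
```

play_rows(
  rows=[
    [[0, 0, 0.01, 0, -0.8], [0, 0, 0.02, 0, -0.8], [0, 0, 0.03, 0, -0.8], [0, 0, 0.04, 0, -0.8], [0, 0, 0.05, 0, -0.8], [0, 0, 0.06, 0, -0.8], [0, 0, 0.07, 0, -0.8], [0, 0, 0.08, 0, -0.8], [0, 0, 0.09, 0, -0.8], [0, 0, 0.1, 0, -0.8]],
  ],
)

```text
t: 16.8
tool_pos: [0.4538, -0.1891, 0.0449]
orientation: [-3.138, -0.104, -0.009]
force: [-0.7, 0.3, -2.1]
finger_gap: 0.0204
```

play_rows(
  rows=[
    [[0, 0, 0.01, 0, -0.8], [0, 0, 0.015, 0, -0.8], [0, 0, 0.02, 0, -0.8], [0, 0, 0.025, 0, -0.8], [0, 0, 0.03, 0, -0.8], [0, 0, 0.035, 0, -0.8], [0, 0, 0.04, 0, -0.8], [0, 0, 0.045, 0, -0.8], [0, 0, 0.05, 0, -0.8], [0, 0, 0.055, 0, -0.8]],
  ],
)

```text
t: 18.05
tool_pos: [0.4539, -0.189, 0.044]
orientation: [-3.138, -0.104, -0.009]
force: [-3.9, 4.2, 15.7]
finger_gap: 0.021
```

play_rows(
  rows=[
    [[0, 0, -0.01, 0, -0.5], [0, 0, -0.01, 0, -0.4], [0, 0, -0.01, 0, -0.3], [0, 0, -0.01, 0, -0.15], [0, 0, -0.01, 0, -0.0], [0, 0, -0.01, 0, 0.0], [0, 0, -0.2, 0, 0], [0, 0, -0.7, 0, 0.0], [0, 0, -1.4, 0, 0.0], [0, 0, -2.2, 0, 0.0]],
  ],
)

```text
t: 19.3
tool_pos: [0.4535, -0.1891, 0.1115]
orientation: [-3.138, -0.104, -0.01]
force: [0.7, -0.3, -0.0]
finger_gap: 0.043
```

```bash
python3 w.py a4;python3 g.py 665.3 -36.1 120 -4.2
```

```text
t 19.30 [ 0.4535 -0.1891  0.1115] yaw 3.79 [ 0.7 -0.3 -0. ] gap 0.0430 0.432
t 19.35 [ 454.8 -189.8  114.3] yaw 3.79 units [ 7.34 -4.65 -0.12] twist 1.33 F [ 2.4 -1.7  3.4] gap 0.0433
```

View pics/a4.png

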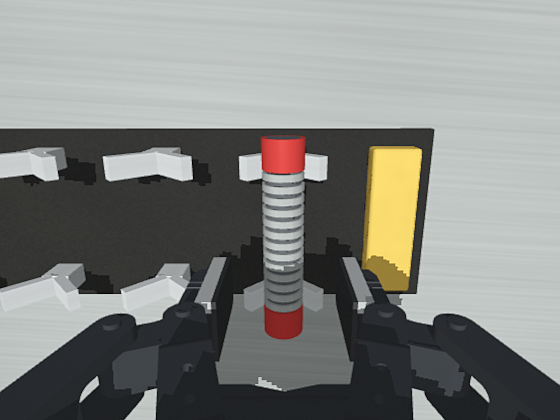

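play_rows(
  rows=[
    [[1.2, -0.7, -0.3, 0.2, 0.0], [2.6, -1.6, -0.3, 0.5, 0.1], [4, -2.5, -0.3, 0.8, 0.2], [5.4, -3.4, -0.3, 1.1, 0.2], [6.6, -4.2, -0.2, 1.33, 0.2], [7.36, -4.65, 0, 1.33, 0.2], [7.36, -4.65, 0, 1.33, 0.2], [7.36, -4.65, 0, 1.33, 0.2], [7.36, -4.65, 0, 1.33, 0.2], [7.36, -4.65, 0, 1.33, 0.2]],
  ],
)

```text
t: 20.6
tool_pos: [0.6656, -0.0365, 0.1167]
orientation: [-3.139, 0.116, -0.016]
force: [-0.2, -0.1, 0.3]
finger_gap: 0.0509
```

```bash
python3 w.py b1;python3 g.py 666 -36.2 53.7 -4.2;python3 m7.py b1 blue 51; python3 m7.py b1 white 51
```

```text
t 20.60 [ 0.6656 -0.0365  0.1167] yaw -4.23 [-0.2 -0.1  0.3] gap 0.0509 0.005
t 20.65 [665.7 -36.4 116.6] yaw -4.21 units [-0.01 -0.01  2.1 ] twist -0.0 F [-0.5  0.1 -1.2] gap 0.0509
[[261, 137, 45, 39, 1647], [264, 310, 39, 35, 1028]]
blue [282.9 236.7] centre [667.1 -36.1  51. ] yaw -4.22 len 0.0994
[[400, 145, 46, 35, 1472]]
white [422.6 162. ] centre [ 701.8 -109.1   51. ] yaw 0.0 len 0.0
```

View pics/b1.png

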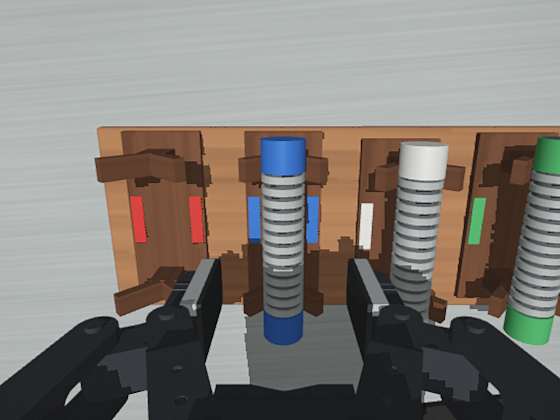

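play_rows(
  rows=[
    [[0.02, 0, 0.5, 0, 0.2], [0.02, 0, 1, 0, 0.2], [0.02, 0, 1.5, 0, 0.2], [0.02, 0, 1.9, 0, 0.2], [0.02, 0, 2.1, 0, 0.2], [0.02, 0, 2.1, 0, 0.2], [0.02, 0, 2.1, 0, 0.1], [0.02, 0, 2.1, 0, -0.1], [0.02, 0, 2.1, 0, -0.2], [0.02, 0, 2.1, 0, -0.3]],
  ],
)

```text
t: 21.9
tool_pos: [0.6669, -0.0365, 0.0538]
orientation: [-3.139, 0.116, -0.016]
force: [-0.9, 0.2, -0.5]
finger_gap: 0.0301
```

play_rows(
  rows=[
    [[0, 0, 0, 0, -0.5], [0, 0, 0, 0, -0.6], [0, 0, 0, 0, -0.7], [0, 0, 0, 0, -0.8], [0, 0, 0, 0, -0.8], [0, 0, 0, 0, -0.8], [0, 0, -0.2, 0, -0.8], [0, 0, -0.6, 0, -0.8], [0, 0, -1.2, 0, -0.8], [0, 0, -2, 0, -0.8]],
  ],
)

```text
t: 23.15
tool_pos: [0.6662, -0.0366, 0.1151]
orientation: [-3.139, 0.116, -0.016]
force: [-0.1, 0.4, -2.3]
finger_gap: 0.0206
```

```bash
python3 g.py 448.6 -119.4 110 3.8
```

```text
t 23.15 [666.2 -36.6 115.1] yaw -4.22 units [-7.03  3.29  0.1 ] twist -1.34 F [-0.1  0.4 -2.3] gap 0.0206
```

play_rows(
  rows=[
    [[-1, 0.5, -0.5, -0.2, -0.8], [-2.4, 1.1, -0.5, -0.5, -0.8], [-3.8, 1.8, -0.5, -0.8, -0.8], [-5.2, 2.4, -0.5, -1.1, -0.8], [-6.4, 3, -0.2, -1.34, -0.8], [-7.03, 3.29, 0.1, -1.34, -0.8], [-7.03, 3.29, 0.4, -1.34, -0.8], [-7.03, 3.29, 0.4, -1.34, -0.8], [-7.03, 3.29, 0.4, -1.34, -0.8], [-7.03, 3.29, 0.4, -1.34, -0.8]],
  ],
)

```text
t: 24.4
tool_pos: [0.4494, -0.1194, 0.1013]
orientation: [3.139, 0.105, 0.017]
force: [0.1, -0.8, -2.7]
finger_gap: 0.0207
```

```bash
python3 w.py b2;python3 g.py 448.6 -119.4 48 3.8
```

```text
t 24.40 [ 0.4494 -0.1194  0.1013] yaw 3.85 [ 0.1 -0.8 -2.7] gap 0.0207 0.005
t 24.45 [ 449.2 -119.4  101.2] yaw 3.84 units [-0.04 -0.    1.77] twist 0.01 F [-0.2  0.4 -3.1] gap 0.0204
```

View pics/b2.png

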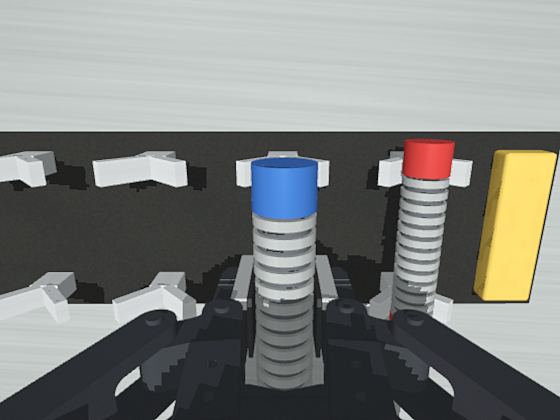

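play_rows(
  rows=[
    [[-0.03, 0, 0.4, 0, -0.8], [-0.03, 0, 0.8, 0, -0.8], [-0.03, 0, 1.2, 0, -0.8], [-0.03, 0, 1.5, 0, -0.8], [-0.03, 0, 1.65, 0, -0.8], [-0.03, 0, 1.72, 0, -0.8], [-0.03, 0, 1.76, 0, -0.8], [-0.03, 0, 1.8, 0, -0.8], [-0.03, 0, 1.82, 0, -0.8], [-0.03, 0, 1.84, 0, -0.8]],
  ],
)

```text
t: 25.7
tool_pos: [0.4489, -0.1195, 0.046]
orientation: [3.139, 0.105, 0.017]
force: [0.0, -0.3, -3.5]
finger_gap: 0.021
```

play_rows(
  rows=[
    [[0, 0, 0.005, 0, -0.8], [0, 0, 0.01, 0, -0.8], [0, 0, 0.015, 0, -0.8], [0, 0, 0.02, 0, -0.8], [0, 0, 0.025, 0, -0.8], [0, 0, 0.03, 0, -0.8], [0, 0, 0.035, 0, -0.8], [0, 0, 0.04, 0, -0.8], [0, 0, 0.045, 0, -0.8], [0, 0, 0.05, 0, -0.8]],
  ],
)

```text
t: 26.95
tool_pos: [0.449, -0.1195, 0.0447]
orientation: [3.139, 0.105, 0.017]
force: [-1.0, 1.2, 3.5]
finger_gap: 0.0208
```

play_rows(
  rows=[
    [[0, 0, 0.01, 0, -0.8], [0, 0, 0.01, 0, -0.8], [0, 0, 0.01, 0, -0.5], [0, 0, 0, 0, -0.35], [0, 0, 0, 0, -0.15], [0, 0, 0, 0, 0.0], [0, 0, 0, 0, 0], [0, 0, -0.3, 0, 0.0], [0, 0, -1, 0, 0.0], [0, 0, -2, 0, 0.0]],
  ],
)

```text
t: 28.2
tool_pos: [0.448, -0.1193, 0.1055]
orientation: [3.139, 0.105, 0.015]
force: [0.8, -0.1, -0.2]
finger_gap: 0.0427
```

```bash
python3 w.py b3;python3 g.py 658.5 -105.4 116.5 -4.2
```

```text
t 28.20 [ 0.448  -0.1193  0.1055] yaw 3.85 [ 0.8 -0.1 -0.2] gap 0.0427 0.57
t 28.25 [ 449.6 -119.9  108.9] yaw 3.85 units [ 6.98 -0.01 -0.15] twist 1.34 F [ 4.4 -1.4  3. ] gap 0.0427
```

View pics/b3.png

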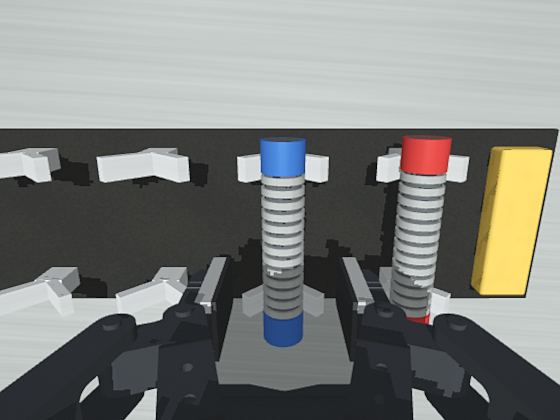

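Blue is seated (col 283, vee 237–328). Now white.

play_rows(
  rows=[
    [[1.2, 0, -0.5, 0.2, 0.0], [2.6, 0, -0.6, 0.5, 0.1], [4, 0, -0.6, 0.8, 0.2], [5.4, 0, -0.5, 1.1, 0.2], [6.5, 0, -0.3, 1.34, 0.2], [6.98, 0, -0.2, 1.34, 0.2], [6.98, 0, -0.15, 1.34, 0.2], [6.98, 0, -0.15, 1.34, 0.2], [6.98, 0, -0.15, 1.34, 0.2], [6.98, 0, -0.15, 1.34, 0.2]],
  ],
)

```text
t: 29.5
tool_pos: [0.6583, -0.1059, 0.1168]
orientation: [3.138, -0.115, 0.023]
force: [0.3, 0.3, -0.0]
finger_gap: 0.0511
```

```bash
python3 w.py c1;python3 g.py 661 -105 53.7 -4.2;python3 m7.py c1 white 51; python3 m7.py c1 green 51
```

```text
t 29.50 [ 0.6583 -0.1059  0.1168] yaw -4.20 [ 0.3  0.3 -0. ] gap 0.0511 0.004
t 29.55 [ 658.3 -105.9  116.7] yaw -4.20 units [ 0.06 -0.04  2.1 ] twist 0.0 F [-0.7 -0.2 -0.4] gap 0.0511
[[262, 142, 41, 34, 1375], [274, 316, 28, 30, 393]]
white [283.8 233.5] centre [ 661.8 -106.3   51. ] yaw -2.69 len 0.0983
[[397, 133, 50, 39, 1677]]
green [421.1 151.5] centre [ 700.1 -177.8   51. ] yaw 0.0 len 0.0
```

View pics/c1.png

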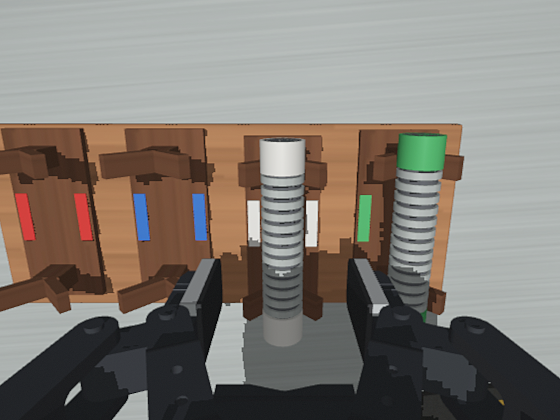

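play_rows(
  rows=[
    [[0.04, 0, 0.5, 0, 0.2], [0.04, 0, 1, 0, 0.2], [0.04, 0, 1.5, 0, 0.2], [0.04, 0, 1.9, 0, 0.2], [0.04, 0, 2.1, 0, 0.2], [0.04, 0, 2.1, 0, 0.2], [0.04, 0, 2.1, 0, 0.1], [0.04, 0, 2.1, 0, -0.1], [0.04, 0, 2.1, 0, -0.2], [0.04, 0, 2.1, 0, -0.3]],
  ],
)

```text
t: 30.8
tool_pos: [0.6605, -0.1061, 0.0539]
orientation: [3.138, -0.115, 0.024]
force: [-0.3, 0.1, 0.2]
finger_gap: 0.0297
```

play_rows(
  rows=[
    [[0, 0, 0, 0, -0.5], [0, 0, 0, 0, -0.6], [0, 0, 0, 0, -0.7], [0, 0, 0, 0, -0.8], [0, 0, 0, 0, -0.8], [0, 0, 0, 0, -0.8], [0, 0, -0.2, 0, -0.8], [0, 0, -0.6, 0, -0.8], [0, 0, -1.2, 0, -0.8], [0, 0, -2, 0, -0.8]],
  ],
)

```text
t: 32.05
tool_pos: [0.6595, -0.1061, 0.1153]
orientation: [3.138, -0.115, 0.023]
force: [0.5, -0.4, -2.9]
finger_gap: 0.0212
```

```bash
python3 g.py 444.0 -49.6 101 3.8
```

```text
t 32.05 [ 659.5 -106.1  115.3] yaw -4.21 units [-7.31 -1.35  0.36] twist -1.33 F [ 0.5 -0.4 -2.9] gap 0.0212
```

play_rows(
  rows=[
    [[-1, -0.2, -0.5, -0.2, -0.8], [-2.4, -0.4, -0.5, -0.5, -0.8], [-3.8, -0.7, -0.5, -0.8, -0.8], [-5.2, -1, -0.4, -1.1, -0.8], [-6.6, -1.2, -0.1, -1.33, -0.8], [-7.31, -1.35, 0.2, -1.33, -0.8], [-7.31, -1.35, 0.36, -1.33, -0.8], [-7.31, -1.35, 0.36, -1.33, -0.8], [-7.31, -1.35, 0.36, -1.33, -0.8], [-7.31, -1.35, 0.36, -1.33, -0.8]],
  ],
)

```text
t: 33.3
tool_pos: [0.4445, -0.0498, 0.1014]
orientation: [3.137, 0.103, 0.024]
force: [-0.5, 0.9, -5.0]
finger_gap: 0.0205
```

```bash
python3 w.py c2;python3 g.py 444 -49.6 46 3.8
```

```text
t 33.30 [ 0.4445 -0.0498  0.1014] yaw 3.77 [-0.5  0.9 -5. ] gap 0.0205 0.006
t 33.35 [444.3 -49.8 101.3] yaw 3.77 units [-0.04 -0.01  1.84] twist -0.01 F [ 0.4  0.4 -3.7] gap 0.0209
```

View pics/c2.png

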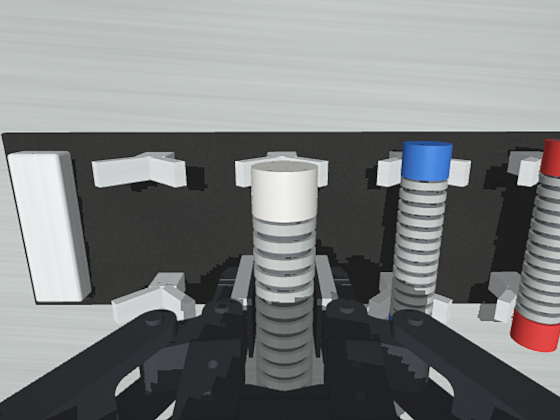

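play_rows(
  rows=[
    [[0, -0.02, 0.4, 0, -0.8], [0, -0.02, 0.8, 0, -0.8], [0, -0.02, 1.2, 0, -0.8], [0, -0.02, 1.5, 0, -0.8], [0, -0.02, 1.65, 0, -0.8], [0, -0.02, 1.72, 0, -0.8], [0, -0.02, 1.76, 0, -0.8], [0, -0.02, 1.8, 0, -0.8], [0, -0.02, 1.82, 0, -0.8], [0, -0.02, 1.84, 0, -0.8]],
  ],
)

```text
t: 34.6
tool_pos: [0.4452, -0.0493, 0.0461]
orientation: [3.137, 0.103, 0.024]
force: [-0.1, -1.0, -3.8]
finger_gap: 0.021
```

play_rows(
  rows=[
    [[0, 0, 0.005, 0, -0.8], [0, 0, 0.01, 0, -0.8], [0, 0, 0.015, 0, -0.8], [0, 0, 0.02, 0, -0.8], [0, 0, 0.025, 0, -0.8], [0, 0, 0.03, 0, -0.8], [0, 0, 0.035, 0, -0.8], [0, 0, 0.04, 0, -0.8], [0, 0, 0.045, 0, -0.8], [0, 0, 0.05, 0, -0.8]],
  ],
)

```text
t: 35.85
tool_pos: [0.4452, -0.0493, 0.0447]
orientation: [3.137, 0.103, 0.024]
force: [-0.2, 1.1, -0.1]
finger_gap: 0.0206
```

Contact is beginning, so 0.4 mm further, then release.

play_rows(
  rows=[
    [[0, 0, 0.01, 0, -0.8], [0, 0, 0.015, 0, -0.8], [0, 0, 0.015, 0, -0.5], [0, 0, 0.005, 0, -0.35], [0, 0, 0, 0, -0.15], [0, 0, 0, 0, 0.0], [0, 0, 0, 0, 0], [0, 0, -0.3, 0, 0.0], [0, 0, -1, 0, 0.0], [0, 0, -2, 0, 0.0]],
  ],
)

```text
t: 37.1
tool_pos: [0.444, -0.0491, 0.1055]
orientation: [3.137, 0.103, 0.023]
force: [1.1, 0.1, 0.2]
finger_gap: 0.0427
```

```bash
python3 w.py c3;python3 g.py 656.5 -173.9 116.5 -4.2
```

```text
t 37.10 [ 0.444  -0.0491  0.1055] yaw 3.77 [1.1 0.1 0.2] gap 0.0427 0.591
t 37.15 [445.6 -49.4 108.9] yaw 3.78 units [ 6.74  4.6  -0.11] twist 1.33 F [ 3.9 -1.4  3.4] gap 0.0427
```

View pics/c3.png

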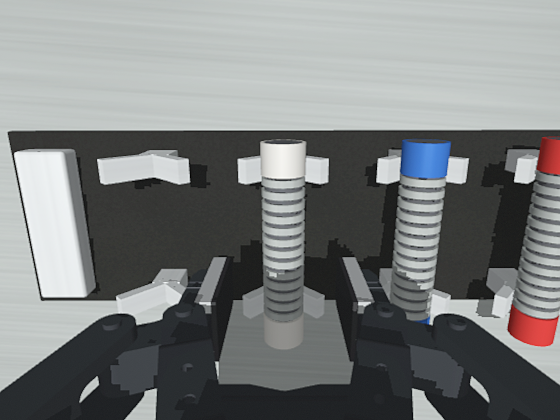

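play_rows(
  rows=[
    [[1.2, 0.8, -0.5, 0.2, 0.0], [2.6, 1.7, -0.6, 0.5, 0.1], [4, 2.7, -0.6, 0.8, 0.2], [5.3, 3.6, -0.5, 1.1, 0.2], [6.3, 4.3, -0.3, 1.33, 0.2], [6.74, 4.6, -0.1, 1.33, 0.2], [6.74, 4.6, -0.1, 1.33, 0.2], [6.74, 4.6, -0.1, 1.33, 0.2], [6.74, 4.6, -0.1, 1.33, 0.2], [6.74, 4.6, -0.1, 1.33, 0.2]],
  ],
)

```text
t: 38.4
tool_pos: [0.6562, -0.1735, 0.1168]
orientation: [3.137, -0.115, 0.031]
force: [0.0, 0.9, 1.6]
finger_gap: 0.0513
```

```bash
python3 w.py d1;python3 g.py 656.8 -174.2 53.7 -4.2;python3 m7.py d1 green 51
```

```text
t 38.40 [ 0.6562 -0.1735  0.1168] yaw -4.19 [0.  0.9 1.6] gap 0.0513 0.004
t 38.45 [ 656.2 -173.6  116.7] yaw -4.19 units [-0.02  0.01  2.1 ] twist 0.0 F [-0.4 -0.2  0.5] gap 0.0513
[[262, 140, 45, 38, 1525], [265, 312, 40, 36, 1055]]
green [284.2 239.9] centre [ 656.5 -173.9   51. ] yaw -4.23 len 0.0987
```

View pics/d1.png

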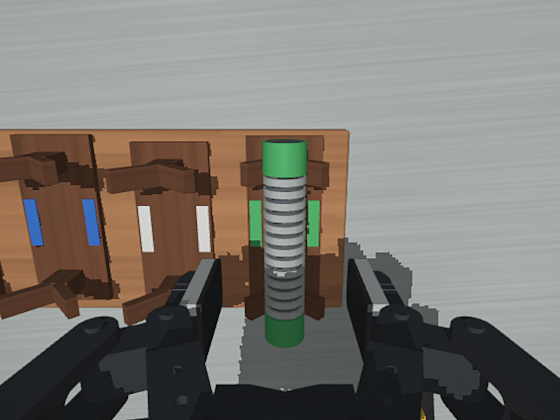

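play_rows(
  rows=[
    [[-0.03, 0.01, 0.5, 0, 0.2], [-0.03, 0.01, 1, 0, 0.2], [-0.03, 0.01, 1.5, 0, 0.2], [-0.03, 0.01, 1.9, 0, 0.2], [-0.03, 0.01, 2.1, 0, 0.2], [-0.03, 0.01, 2.1, 0, 0.2], [-0.03, 0.01, 2.1, 0, 0.1], [-0.03, 0.01, 2.1, 0, -0.1], [-0.03, 0.01, 2.1, 0, -0.2], [-0.03, 0.01, 2.1, 0, -0.3]],
  ],
)

```text
t: 39.7
tool_pos: [0.6566, -0.174, 0.0538]
orientation: [3.137, -0.115, 0.031]
force: [0.4, -0.6, -0.2]
finger_gap: 0.0302
```

play_rows(
  rows=[
    [[0, 0, 0, 0, -0.5], [0, 0, 0, 0, -0.6], [0, 0, 0, 0, -0.7], [0, 0, 0, 0, -0.8], [0, 0, 0, 0, -0.8], [0, 0, 0, 0, -0.8], [0, 0, -0.2, 0, -0.8], [0, 0, -0.6, 0, -0.8], [0, 0, -1.2, 0, -0.8], [0, 0, -2, 0, -0.8]],
  ],
)

```text
t: 40.95
tool_pos: [0.6553, -0.174, 0.1152]
orientation: [3.137, -0.115, 0.031]
force: [-0.0, 0.1, -1.9]
finger_gap: 0.0208
```

```bash
python3 g.py 439.7 20.3 101 3.8
```

```text
t 40.95 [ 655.3 -174.   115.2] yaw -4.20 units [-7.65 -5.93  0.31] twist -1.33 F [-0.   0.1 -1.9] gap 0.0208
```

play_rows(
  rows=[
    [[-1, -0.8, -0.5, -0.2, -0.8], [-2.3, -1.8, -0.7, -0.5, -0.8], [-3.6, -2.8, -0.7, -0.8, -0.8], [-4.9, -3.8, -0.6, -1, -0.8], [-6.2, -4.8, -0.4, -1.2, -0.8], [-7.2, -5.6, -0.1, -1.33, -0.8], [-7.65, -5.93, 0.31, -1.33, -0.8], [-7.65, -5.93, 0.31, -1.33, -0.8], [-7.65, -5.93, 0.31, -1.33, -0.8], [-7.65, -5.93, 0.31, -1.33, -0.8]],
  ],
)

```text
t: 42.2
tool_pos: [0.4407, 0.0197, 0.1015]
orientation: [3.135, 0.102, 0.033]
force: [0.3, -0.6, -2.8]
finger_gap: 0.0209
```

```bash
python3 w.py d2;python3 g.py 439.7 20.3 46 3.8
```

```text
t 42.20 [0.4407 0.0197 0.1015] yaw 3.75 [ 0.3 -0.6 -2.8] gap 0.0209 0.007
t 42.25 [440.4  19.7 101.4] yaw 3.75 units [-0.06 -0.03  1.84] twist -0.01 F [ 0.   0.5 -2.1] gap 0.0209
```

View pics/d2.png

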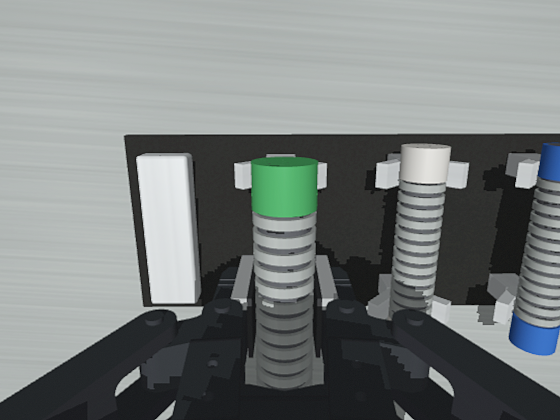

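play_rows(
  rows=[
    [[-0.06, -0.04, 0.4, 0, -0.8], [-0.06, -0.04, 0.8, 0, -0.8], [-0.06, -0.04, 1.2, 0, -0.8], [-0.06, -0.04, 1.5, 0, -0.8], [-0.06, -0.04, 1.65, 0, -0.8], [-0.06, -0.04, 1.72, 0, -0.8], [-0.06, -0.04, 1.76, 0, -0.8], [-0.06, -0.04, 1.8, 0, -0.8], [-0.06, -0.04, 1.82, 0, -0.8], [-0.06, -0.04, 1.84, 0, -0.8]],
  ],
)

```text
t: 43.5
tool_pos: [0.4398, 0.0206, 0.0462]
orientation: [3.135, 0.103, 0.033]
force: [0.3, -0.0, -2.7]
finger_gap: 0.0209
```

play_rows(
  rows=[
    [[0, 0, 0.005, 0, -0.8], [0, 0, 0.01, 0, -0.8], [0, 0, 0.015, 0, -0.8], [0, 0, 0.02, 0, -0.8], [0, 0, 0.025, 0, -0.8], [0, 0, 0.03, 0, -0.8], [0, 0, 0.035, 0, -0.8], [0, 0, 0.04, 0, -0.8], [0, 0, 0.045, 0, -0.8], [0, 0, 0.05, 0, -0.8]],
  ],
)

```text
t: 44.75
tool_pos: [0.4398, 0.0206, 0.0447]
orientation: [3.135, 0.102, 0.033]
force: [-0.5, -0.4, -3.0]
finger_gap: 0.0209
```

play_rows(
  rows=[
    [[0, 0, 0.003, 0, -0.8], [0, 0, 0.006, 0, -0.8], [0, 0, 0.009, 0, -0.8], [0, 0, 0.012, 0, -0.8], [0, 0, 0.015, 0, -0.8], [0, 0, 0.018, 0, -0.8], [0, 0, 0.021, 0, -0.8], [0, 0, 0.024, 0, -0.8], [0, 0, 0.027, 0, -0.8], [0, 0, 0.027, 0, -0.8]],
  ],
)

```text
t: 46.0
tool_pos: [0.4399, 0.0207, 0.0442]
orientation: [3.136, 0.103, 0.033]
force: [-1.8, 3.2, 7.2]
finger_gap: 0.021
```

play_rows(
  rows=[
    [[0, 0, 0, 0, -0.8], [0, 0, 0, 0, -0.65], [0, 0, 0, 0, -0.5], [0, 0, -0.005, 0, -0.35], [0, 0, -0.01, 0, -0.15], [0, 0, -0.01, 0, 0.0], [0, 0, -0.01, 0, 0], [0, 0, -0.3, 0, 0.0], [0, 0, -1, 0, 0.0], [0, 0, -2, 0, 0.0]],
  ],
)

```text
t: 47.25
tool_pos: [0.4383, 0.0209, 0.1049]
orientation: [3.136, 0.103, 0.032]
force: [-0.2, -0.4, 0.3]
finger_gap: 0.0428
```

```bash
python3 w.py d3;python3 g.py 433 -85 253 3.8
```

```text
t 47.25 [0.4383 0.0209 0.1049] yaw 3.75 [-0.2 -0.4  0.3] gap 0.0428 0.602
t 47.30 [439.9  20.9 108.2] yaw 3.75 units [-0.34  3.53 -4.82] twist -0.01 F [ 3.8 -0.2  3.7] gap 0.0425
```

View pics/d3.png

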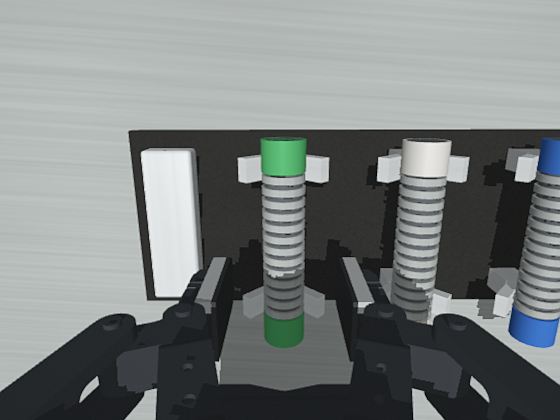

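Lift straight up, then across for a final check of the whole rack.

play_rows(
  rows=[
    [[0, 0, -1, 0, 0], [-0.1, 0, -2.2, 0, 0.0], [-0.2, 0.5, -3.4, 0, 0], [-0.3, 1.4, -4.4, 0, 0], [-0.34, 2.4, -4.8, 0, 0], [-0.34, 3.2, -4.8, 0, 0.0], [-0.34, 3.5, -4.8, 0, 0], [-0.34, 3.5, -4.8, 0, 0.0], [-0.34, 3.5, -4.8, 0, 0.0], [-0.34, 3.5, -4.8, 0, 0.0]],
  ],
)

```text
t: 48.55
tool_pos: [0.4329, -0.0834, 0.2524]
orientation: [3.135, 0.104, 0.039]
force: [-0.3, 0.3, 0.5]
finger_gap: 0.043
```

```bash
python3 w.py e1; python3 w.py e2 scene; for k in red blue white green; do python3 m7.py e1 $k 41.6; done; python3 -c "
import cv2
b=cv2.imread('pics/e2.png');cv2.imwrite('pics/e2z.png',cv2.resize(b[155:305,140:345],None,fx=3.9,fy=3.9,interpolation=cv2.INTER_CUBIC))"
```

```text
t 48.55 [ 0.4329 -0.0834  0.2524] yaw 3.80 [-0.3  0.3  0.5] gap 0.0430 0.002
t 48.60 [ 0.4329 -0.0835  0.2525] yaw 3.80 [0.1 0.1 0.6] gap 0.0428 0.004
[[392, 108, 29, 21, 450], [385, 213, 25, 20, 392]]
red [401.5 168.3] centre [ 454.6 -189.1   41.6] yaw 3.87 len 0.0962
[[312, 110, 27, 20, 495], [310, 215, 24, 20, 385]]
blue [323.2 170.3] centre [ 448.2 -119.2   41.6] yaw 3.98 len 0.0966
[[231, 110, 25, 21, 493], [236, 218, 23, 17, 372]]
white [244.9 171. ] centre [443.  -49.2  41.6] yaw 4.18 len 0.0966
[[148, 109, 29, 21, 546], [158, 214, 26, 21, 413]]
green [166.3 169.6] centre [439.6  21.   41.6] yaw 4.0 len 0.0964
```

View pics/e1.png

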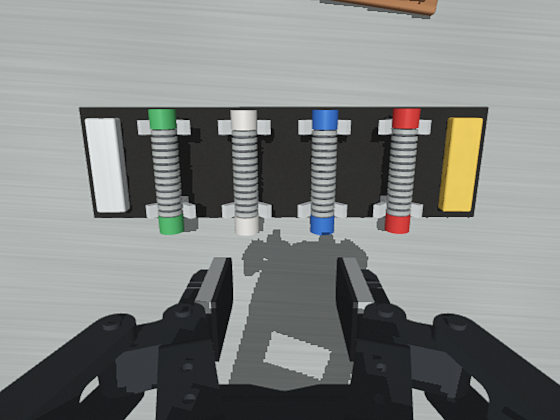

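View pics/e2z.png

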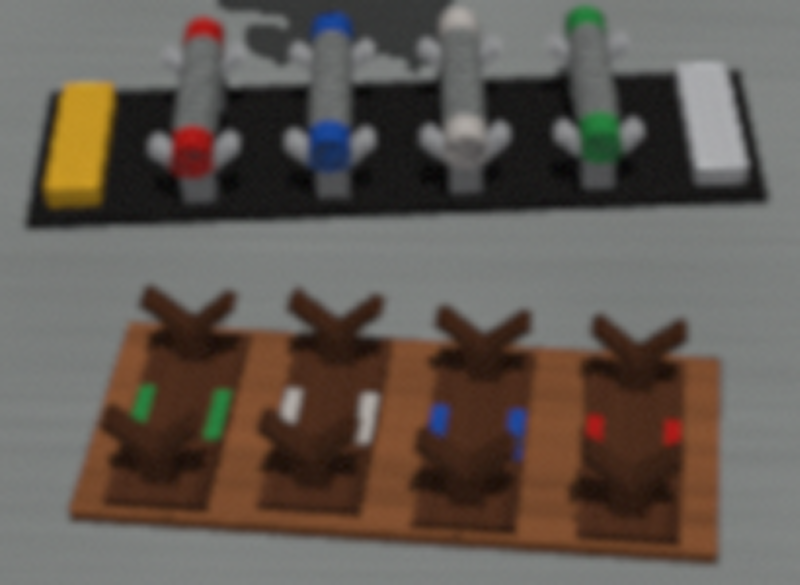

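```bash
python3 -c "
from rig import *
print(close_job(), state()['t'])"
```

```text
the job is handed in; nothing more can be done
the job is handed in; nothing more can be done
```

All four bars are on the rack in their row order, counting from the yellow block: red, blue, white, green. On the board they lay red, blue, white, green from left to right. I handed the job in at about 48.7 s of the 109 s allowed.

**Placing:** Each bar was lowered until the force reading showed it touching the vees, then released. Touchdown came at TCP heights of 44.0–44.7 mm. The highest upward force read at the end of a move was about 16 N, on the red bar.

**Final checks:** The wrist picture puts the bar centres within about 1.5 mm of their measured places. The bars lie within about 0.4° of the rack's direction. The scene picture shows every bar lying low in both of its vees. The gripper was open and clear above the rack, and the force reading was near zero.

**Things that disagreed:**
- **Bar height on the board:** the different pairs of views gave 44–55 mm. Touchdown later pointed to about 51 mm.
- **White bar:** its near end was only partly caught by the colour mask before the grasp, so I corrected its lengthwise position by eye. It ended about 1 mm off centre.
- **Tool tilt:** the tool drifted slowly to a tilt of about 1°, which did not affect the seating.

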